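# Fit the guards over the cue-desk buttons

### The job

The show is over, so make the cue desk safe: fit each of the four black guards around what it is made for - the larger round guard around the round red button, the square one around the square button, the oblong one around the oblong button and the small round one around the green jewel - standing upright and flat on the aluminium, lined up with the button's shape. Set them down without ramming or dropping them, let go of them, and leave the tape measure and the brass clamp where they are.

Things in the scene. Friction and masses are not known exactly. Their poses are not given: they have to be found in the camera images.
- guard_round: Larger round button guard: black plastic tube, outer diameter 58 mm, inner 50 mm, 50 to 100 g. Open at top and bottom, walls 4 mm, 36 mm high, standing loose on the desk. Origin: centre of its underside; z up.
- guard_square: Square button guard: black plastic square tube, 58 x 58 mm outside, 50 x 50 mm inside, 55 to 115 g; x and y across its faces. Open at top and bottom, walls 4 mm, 36 mm high, standing loose on the desk. Origin: centre of its underside; z up.
- guard_oblong: Oblong button guard: black plastic rectangular tube, outside 52 mm along x and 82 mm along y, inside 44 x 74 mm, 60 to 130 g. Open at top and bottom, walls 4 mm, 36 mm high, standing loose on the desk. Origin: centre of its underside; z up.
- guard_small: Smaller round guard, for the jewel: black plastic tube, outer diameter 44 mm, inner 36 mm, 35 to 70 g. Open at top and bottom, walls 4 mm, 36 mm high, standing loose on the desk. Origin: centre of its underside; z up.
- panel_round: Fixed aluminium panel module, 96 x 96 mm, its flat top 22 mm above the desk, with a round red push button, 34 mm across and 18 mm high (a light spring, 5 mm of travel), in the middle of the top. Origin: centre of the module's underside; x and y along its edges, z up.
- panel_square: Fixed aluminium panel module, 96 x 96 mm, its flat top 22 mm above the desk, with a square red push button, 34 x 34 mm and 18 mm high (a light spring, 5 mm of travel), its sides along x and y, in the middle of the top. Origin: centre of the module's underside; x and y along its edges, z up.
- panel_oblong: Fixed aluminium panel module, 96 x 96 mm, its flat top 22 mm above the desk, with an oblong red push button, 28 mm along x, 58 mm along y and 18 mm high (a light spring, 5 mm of travel), in the middle of the top. Origin: centre of the module's underside; x and y along its edges, z up.
- panel_jewel: Fixed aluminium panel module, 96 x 96 mm, its flat top 22 mm above the desk, with a small domed green glass indicator jewel in a steel bezel 23 mm across, 16 mm high in all, and no button, in the middle of the top. Origin: centre of the module's underside; x and y along its edges, z up.
- tape_measure: Steel tape measure standing on edge among the guards, 62 mm along x (its steel hook sticks out 11 mm more to -x), 44 mm along y, 55 mm high; leave it where it is. Origin: centre of its underside.
- clamp: Brass gaffer's clamp lying flat among the guards, about 76 x 46 mm and 18 mm high, with a screw and a steel cross bar at its +x end (to 55 mm from the origin); leave it where it is. Origin: middle of its underside.
Not all that is in view belongs to the job. Leave any orange look-alike of the guard_round alone.

How it is judged:
At the end, for the whole second after the job is handed in: Each guard rests on its own panel, centre within 14 mm of the panel's, underside 17 to 27 mm above the panel's underside (top is 22), tilt under 0.1 rad, under 0.02 m/s and 0.2 rad/s; square and oblong guards in line with their buttons within 0.35 rad (square: any quarter turn) (horizontal distance between guard_round and panel_round below 0.014 m and z of guard_round in the frame of panel_round between 0.017 and 0.027 m and angle between each of guard_round, guard_square, guard_oblong, guard_small's own z axis and vertical below 0.1 rad and linear speed of each of guard_round, guard_square, guard_oblong, guard_small below 0.02 m/s and angular speed of each of guard_round, guard_square, guard_oblong, guard_small below 0.2 rad/s and horizontal distance between guard_square and panel_square below 0.014 m and z of guard_square in the frame of panel_square between 0.017 and 0.027 m and (angle between the x axis of guard_square and the x axis of panel_square, either way round below 0.35 rad or angle between the x axis of guard_square and the y axis of panel_square, either way round below 0.35 rad) and horizontal distance between guard_oblong and panel_oblong below 0.014 m and z of guard_oblong in the frame of panel_oblong between 0.017 and 0.027 m and angle between the y axis of guard_oblong and the y axis of panel_oblong, either way round below 0.35 rad and horizontal distance between guard_small and panel_jewel below 0.014 m and z of guard_small in the frame of panel_jewel between 0.017 and 0.027 m); the robot touches nothing.
It fails at once if A guard is rammed or dropped hard onto a panel (over 40 N) (contact force between any of guard_round, guard_square, guard_oblong, guard_small and panel_round above 40 N or contact force between any of guard_round, guard_square, guard_oblong, guard_small and panel_square above 40 N or contact force between any of guard_round, guard_square, guard_oblong, guard_small and panel_oblong above 40 N or contact force between any of guard_round, guard_square, guard_oblong, guard_small and panel_jewel above 40 N).
It fails at once if The tape measure is shifted by more than 30 mm (distance of tape_measure from where it was at the start of the episode above 0.03 m).
It fails at once if The clamp is shifted by more than 30 mm (distance of clamp from where it was at the start of the episode above 0.03 m).
It also fails if it takes over 112 s, if anything falls off the work surface, if the arm or the gripper's body presses on something with over 40 N, if the wrist force passes 120 N, or if a joint passes its speed limit or range.

### The arm

A 7-joint arm with a two-finger parallel gripper is mounted at the origin on the work surface. World frame = base frame: x ahead of the robot, y to its left, z up, the work surface at z = 0. Lengths are in m, angles in rad, forces in N, time in s.
With the tool pointing down it reaches from about 0.4 to 0.875 m from the base axis. Payload 19.3 kg.
Tool frame: the origin (TCP) lies at the very end of the fingers, on their centre line; the grasp point (between the pads) lies 19 mm behind it (tcp_to_grasp is the distance from the TCP to the grasp point, in m); z points along the fingers, y is the line along which they close (so a half turn about z gives the same grasp; the last joint's range is limited). The gripper opens to 85 mm and grips with 20 to 120 N. Pads are 22 mm wide; open, the fingers measure 114 mm over their backs; the gripper's body (76 mm by 85 mm) begins 54 mm behind the grasp point. The pads swing forward as they close: fully open they stand 13 mm farther back than shut.
Start: joints at [1.145, 0.521, -0.036, 1.599, 0.021, 1.021, -0.113], TCP at [0.218, -0.586, 0.231] pointing down, gripper open.
Joint ranges: [-2.91, 2.91], [-0.3, 2.13], [-1.5, 1.42], [0.17, 2.43], [-1.26, 4.41], [0.16, 1.93], [-2.52, 2.52]. Speed limits (rad/s): [1.89, 1.89, 2.39, 2.39, 3.01, 3.01, 3.01].

### API

Orientations are given as a rotation vector (axis times angle).
In Python, from workcell import state, capture, camera_params, close_job, tcp_to_grasp gives the robot as it stands.
- The arm moves only by the tool arm_command, never from a script. Its argument "plan" is a list of rows, each an object with "xyz": the shift along the tool's x, y, z in units of 40 mm (1.0 is 40 mm), a list of three; "rot": the turn, a rotation vector about the tool's x, y, z in degrees, a list of three. In form: [{"xyz": [dx, dy, dz], "rot": [rx, ry, rz]}, ...]. A call has 1 to 10 rows; each row shifts and turns the commanded pose from where the row before left it, along the tool's axes as they then stand; what a row does not reach is not made up. A row lasts 1/12 s, in which the tool goes at most 41.7 mm and 7.16 degrees, less where a joint would pass 70% of its speed; a pose out of reach is approached as far as the arm can. A call is refused whole if a number of a shift passes 1 or a number of a turn 7.16, either way. A call with a gripper value outside its range is refused whole. "gripper" is the finger opening in mm, from 0 to 85.4, set as the call begins (left out, the last holds). The fingers move at their own pace and stop on an object; "force" is the grip in N (left out, the last holds). Time passes only in rows, so rows that do not move let the fingers close. It gives the time, the measured TCP pose, the force, the opening and the grip force at its end, in the units of the state.
- state(): the state, without advancing time (a new reading comes with each control period).
- capture(name): name is "scene" or "top" or "wrist"; returns the picture (480x640x3 uint8, blue, green, red); there is no depth.
- camera_params(name): a dict with "intrinsics" (3x3 intrinsics, pixels), "R" (3x3) and "t" (3): a world point X has camera coordinates R X + t. Camera axes: x right, y down, z forward; pixel columns grow to the right and rows downward; lengths in m; the calibration is good to about 2 mm. A picture is of the moment at which its call begins: read the wrist's pose just before it. camera_params takes no time and is no camera call; for the wrist camera it gives the pose at the moment of the call.
- close_job(): hands the job in; it is judged then, once.
The state is a dict: "time_s": time; "joint_pos": joint angles; "joint_velocities": joint speeds; "tau": joint torques, N m; "ee_pos": TCP position; "eef_rot": TCP orientation; "wrist_force": force on the tool from outside, world axes, zero at the start; "torque": the same for the moment, N m; "width": finger opening in m; "finger_force": force on a finger pad.
Only numpy, scipy, OpenCV 4.12 (cv2) and the standard library are available. Lean on these libraries where they do the work, as an engineer would, in place of code of your own. Each camera call takes 0.05 s, during which the arm holds its last target. There are 200 camera calls.

## Working session

There is one attempt and no reset: what is moved stays moved. The work goes in short steps, Python scripts to look and compute and a tool call to move; the robot and the scene stay as the last step left them, time stands still between calls to the robot, and variables do not carry over. Pictures are saved under pics/ and viewed, at most 14 in all, crops included, and the job is handed in when it is done.

Besides the shell and the picture viewer there is one more tool, called after "Request:" as a command line: name --argument value ..., lists and objects as JSON in quotes. arm_command: Moves the arm, as the interface text tells. Its arguments: {"type":"object","properties":{"plan":{"type":"array"},"gripper":{"type":"number"},"force":{"type":"number"}},"required":["plan"]}

```bash
mkdir -p pics; ls
python3 - <<'E'
from workcell import *
import cv2,numpy as np
print(state()); print(tcp_to_grasp)
for n in ("scene","top"):
    im=capture(n); cv2.imwrite(f"pics/{n}0.png",im); p=camera_params(n); print(n,np.array(p["intrinsics"]).tolist(),np.round(p["R"],4).tolist(),p["t"])
E
```

```text
pics
{'time_s': 0.0, 'joint_pos': array([ 1.14480689,  0.52203519, -0.03634078,  1.60000327,  0.02122984,
        1.02110867, -0.11281384]), 'joint_velocities': array([ 0.00060622,  0.00199939, -0.00050402,  0.00110666,  0.00054632,
        0.00054116, -0.00043124]), 'tau': array([ 6.44838528e-04, -9.27101684e+01,  1.98048681e+00, -3.69917822e+01,
        1.79089140e-02,  8.32778140e-03,  7.61178853e-06]), 'ee_pos': array([ 0.21755165, -0.5855498 ,  0.23071409]), 'eef_rot': array([-3.09090266e+00, -5.55735263e-01,  4.82045887e-04]), 'wrist_force': array([ 0.17048165, -0.76298281, -0.01677373]), 'torque': array([-0.05880036, -0.06562214, -0.02179639]), 'finger_force': 0.0, 'width': 0.08515655246893736}
0.0187
scene [[592.6183701366442, 0.0, 315.60542749615985], [0.0, 592.6183701366442, 241.73202809349894], [0.0, 0.0, 1.0]] [[-0.1473, 0.9891, 0.0021], [0.5672, 0.0862, -0.819], [-0.8103, -0.1195, -0.5737]] [ 0.07679752 -0.22222148  1.50841451]
top [[554.9216512211076, 0.0, 318.84276617889054], [0.0, 554.9216512211076, 238.69598924799337], [0.0, 0.0, 1.0]] [[0.0261, -0.9995, 0.0161], [-0.9841, -0.0285, -0.1753], [0.1757, -0.0113, -0.9844]] [-0.00521823  0.43924498  1.21237386]
```

View pics/top0.png

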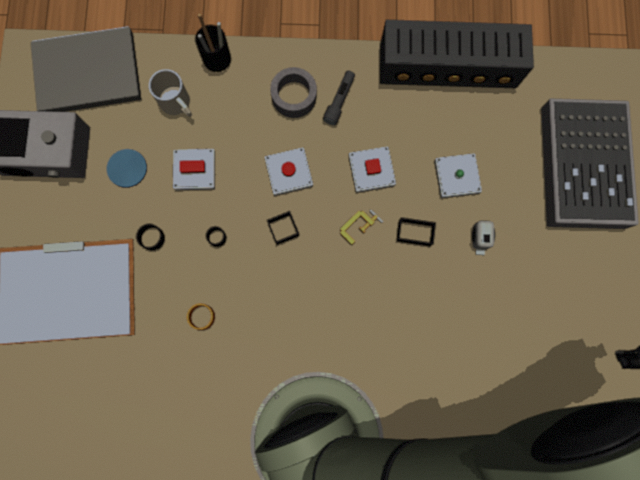

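View pics/scene0.png

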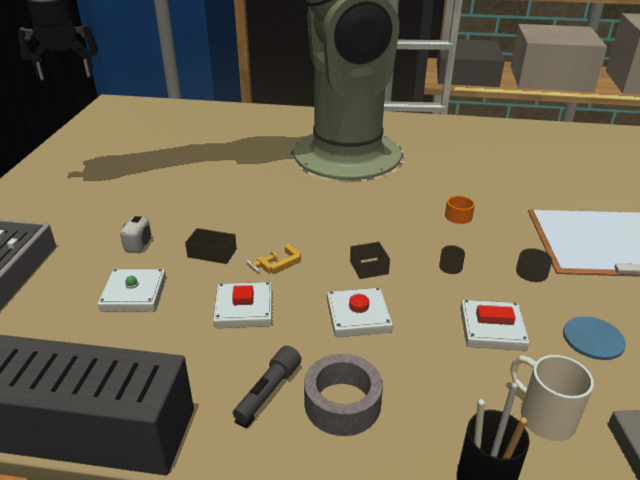

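Candidates in the top image: round guard (150,237), small (216,237), square (283,228) and oblong (416,232). Look-alikes are the orange ring (202,317) and the grey tape roll (294,92), neither of them black tubes of the right size. The blue disc (127,168) and the mug also don't belong to the job. The panels are oblong (194,168), round (289,170), square (372,168) and jewel (459,174). The clamp is at (360,225) and the tape measure at (484,236).

```bash
cat > h.py <<'E'
import numpy as np, cv2
from scipy.spatial.transform import Rotation as Ro
from workcell import *
def cast(p,uv,z):
    K,R,t=(np.array(p[k],float) for k in("intrinsics","R","t")); uv=np.atleast_2d(uv).astype(float)
    d=(R.T@np.linalg.inv(K)@np.c_[uv,np.ones(len(uv))].T).T; c=-R.T@t
    return c+d*((z-c[2])/d[:,2])[:,None]
def rect(pts):  # min-area rect in world xy, mm and yaw of long side deg
    (c,s,a)=cv2.minAreaRect((pts[:,:2]*1000).astype(np.float32)); 
    if s[0]<s[1]: s=s[::-1]; a+=90
    return np.round(c,1),np.round(s,1),round(a%180,1)
def go(x,y,z,yaw=None):
    """tool-frame shift in mm to world target, and the turn about tool z; yaw = world angle (deg) of tool y axis mod 180"""
    s=state(); R=Ro.from_rotvec(s["eef_rot"]); d=np.array([x,y,z])/1000-s["ee_pos"]
    M=R.as_matrix(); cur=np.degrees(np.arctan2(M[1,1],M[0,1]))
    print("tcp",np.round(s["ee_pos"]*1000,1),"yaw",round(cur,1),"tilt",np.round(np.degrees(M[:2,2]),2),"t",round(s["time_s"],2),"q7",round(s["joint_pos"][6],2))
    print(" shift units",np.round(R.inv().apply(d)/0.04,3), "turn z",None if yaw is None else round(-((yaw-cur+90)%180-90),1))
E
python3 - <<'E'
from h import *
p=camera_params("top"); im=cv2.imread("pics/top0.png")
G=dict(round=(150,237),small=(216,237),square=(283,228),oblong=(416,232))
dark=(im.max(2)<60).astype(np.uint8)
for n,(u,v) in G.items():
    m=np.zeros_like(dark); m[v-26:v+26,u-26:u+26]=dark[v-26:v+26,u-26:u+26]
    cs,_=cv2.findContours(m,cv2.RETR_EXTERNAL,cv2.CHAIN_APPROX_NONE); c=max(cs,key=cv2.contourArea)[:,0]
    print(n,cv2.boundingRect(c),rect(cast(p,c,.036)),'mid',rect(cast(p,c,.018))[0])
hsv=cv2.cvtColor(im,cv2.COLOR_BGR2HSV)
for n,(u,v) in dict(oblong=(194,168),round=(289,170),square=(372,168),jewel=(459,174)).items():
    w=np.zeros_like(dark); w[v-32:v+32,u-32:u+32]=1
    sat=((hsv[...,1]>120)&((hsv[...,0]<10)|(hsv[...,0]>170)|((hsv[...,0]>45)&(hsv[...,0]<85)))).astype(np.uint8)*w
    wh=((hsv[...,1]<40)&(hsv[...,2]>130)).astype(np.uint8)*w
    for k,m,z in(("button",sat,.036),("panel",wh,.022)):
        cs,_=cv2.findContours(m,cv2.RETR_EXTERNAL,cv2.CHAIN_APPROX_NONE); c=max(cs,key=cv2.contourArea)[:,0]
        print(n,k,rect(cast(p,c,z)))
crops=np.hstack([cv2.resize(im[v-30:v+30,u-30:u+30],(200,200)) for u,v in list(G.values())])
cv2.imwrite("pics/crops.png",crops)
E
```

```text
round (137, 224, 28, 27) (array([432.8, 386.2]), array([64.6, 54.8]), 58.2) mid [435.9 391.5]
small (206, 227, 20, 20) (array([438.1, 238.8]), array([47.4, 39.6]), 47.1) mid [441.3 242. ]
square (268, 212, 31, 33) (array([462.4,  89.1]), array([61.8, 56.7]), 23.8) mid [466.   90.1]
oblong (397, 218, 38, 29) (array([ 462. , -212.2]), array([84.2, 56.6]), 83.0) mid [ 465.5 -215.6]
oblong button (array([600.2, 303.6]), array([55.8, 26.4]), 91.8)
oblong panel (array([601.2, 304.3]), array([94.2, 93.4]), 3.5)
round button (array([602.3,  82.4]), array([31.2, 27.7]), 1.9)
round panel (array([603.1,  82.4]), array([96.2, 94.2]), 105.8)
square button (array([ 614.1, -113.3]), array([33.5, 32.1]), 11.6)
square panel (array([ 614.4, -114. ]), array([94.8, 94. ]), 101.7)
jewel button (array([ 598.9, -311.6]), array([0., 0.]), 0.0)
jewel panel (array([ 605.4, -316.8]), array([94.4, 94.1]), 98.8)
```

View pics/crops.png

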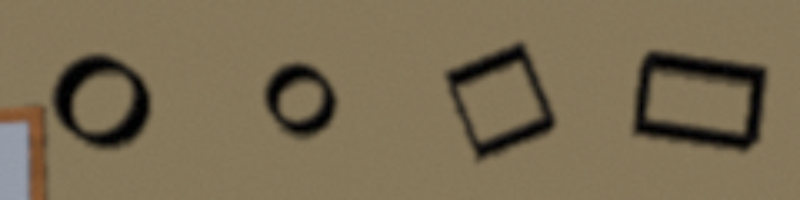

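The crops show, from the left, a round tube, a small round tube, a square tube and an oblong tube, all black and all as chosen. I'll start with the oblong.

```bash
python3 -c "
from h import *
go(465.5,-215.6,130,-7)"
```

```text
tcp [ 217.6 -585.6  230.8] yaw -69.6 tilt [-0.03  0.05] t 0.1 q7 -0.11
 shift units [ 9.033 -6.509  2.525] turn z -62.6
```

Request:
arm_command --plan '[{"xyz": [0.7, -0.5, 0.2], "rot": [0, 0, 0]}, {"xyz": [0.7, -0.5, 0.2], "rot": [0, 0, 0]}, {"xyz": [0.7, -0.5, 0.2], "rot": [0, 0, 0]}, {"xyz": [0.7, -0.5, 0.2], "rot": [0, 0, 0]}, {"xyz": [0.7, -0.5, 0.2], "rot": [0, 0, 0]}, {"xyz": [0.7, -0.5, 0.2], "rot": [0, 0, 0]}, {"xyz": [0.7, -0.5, 0.2], "rot": [0, 0, 0]}, {"xyz": [0.7, -0.5, 0.2], "rot": [0, 0, 0]}, {"xyz": [0.7, -0.5, 0.2], "rot": [0, 0, 0]}, {"xyz": [0.7, -0.5, 0.2], "rot": [0, 0, 0]}]' --gripper 85 --force 40

```text
time_s: 0.93
ee_pos: [0.411, -0.2993, 0.1509]
eef_rot: [-3.092, -0.556, 0.0]
wrist_force: [1.0, -1.7, -0.1]
width: 0.0848
finger_force: 0.0
```

Request:
arm_command --plan '[{"xyz": [0, 0, 0], "rot": [0, 0, -7]}, {"xyz": [0, 0, 0], "rot": [0, 0, -7]}, {"xyz": [0, 0, 0], "rot": [0, 0, -7]}, {"xyz": [0, 0, 0], "rot": [0, 0, -7]}, {"xyz": [0, 0, 0], "rot": [0, 0, -7]}, {"xyz": [0, 0, 0], "rot": [0, 0, -7]}, {"xyz": [0, 0, 0], "rot": [0, 0, -7]}, {"xyz": [0, 0, 0], "rot": [0, 0, -7]}, {"xyz": [0, 0, 0], "rot": [0, 0, -6.6]}]'

```text
time_s: 1.68
ee_pos: [0.4103, -0.3008, 0.1511]
eef_rot: [-2.346, -2.088, 0.0]
wrist_force: [-0.7, -1.1, -0.8]
width: 0.0851
finger_force: 0.0
```

```bash
python3 -c "
from h import *
go(465.5,-215.6,130,-7)"
```

```text
tcp [ 410.3 -300.8  151.1] yaw -6.7 tilt [-0.02  0.01] t 1.68 q7 0.16
 shift units [2.276 1.123 0.528] turn z 0.3
```

Request:
arm_command --plan '[{"xyz": [0.57, 0.28, 0.13], "rot": [0, 0, 0]}, {"xyz": [0.57, 0.28, 0.13], "rot": [0, 0, 0]}, {"xyz": [0.57, 0.28, 0.13], "rot": [0, 0, 0]}, {"xyz": [0.57, 0.28, 0.13], "rot": [0, 0, 0]}, {"xyz": [0, 0, 0], "rot": [0, 0, 0]}]'

```text
time_s: 2.1
ee_pos: [0.4682, -0.2113, 0.1297]
eef_rot: [-2.347, -2.086, -0.003]
wrist_force: [-0.4, 1.8, -0.9]
width: 0.085
finger_force: 0.0
```

```bash
python3 -c "
from h import *
go(465.5,-215.6,7,-7)
p=camera_params('wrist');im=capture('wrist')
print(p['intrinsics'],-np.array(p['R']).T@p['t'])
K=np.array(p['intrinsics']);R=np.array(p['R'])
for P in [(.4655,-.2156,.036)]:
  c=R@P+p['t']; uv=(K@c/c[2])[:2]; print(uv); cv2.circle(im,tuple(int(x) for x in uv),4,(0,0,255),-1)
cv2.imwrite('pics/w1.png',im)"
```

```text
tcp [ 468.2 -211.3  129.7] yaw -6.7 tilt [0.02 0.13] t 2.1 q7 -0.07
 shift units [-0.122 -0.056  3.068] turn z 0.3
[[397.80430235   0.         314.18465994]
 [  0.         397.80430235 233.41539192]
 [  0.           0.           1.        ]] [ 0.47716892 -0.13291514  0.27267116]
[311.11964162 242.26064037]
```

View pics/w1.png

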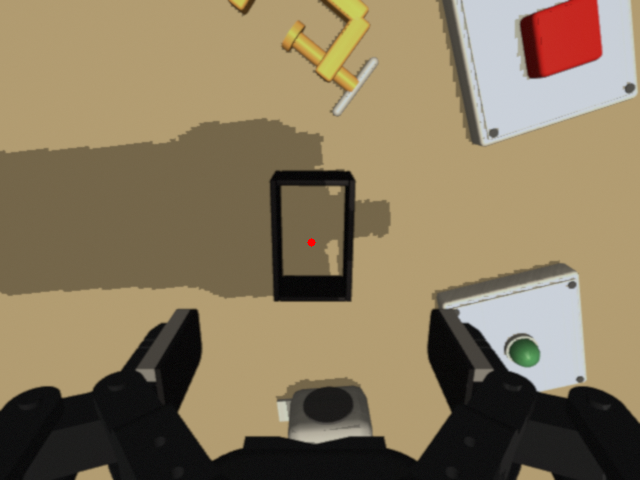

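The picture shows the oblong guard centred near (313,240), with my predicted centre at (311,242), so the error is 1–2 mm. The clamp at (335,50) and the tape measure at (330,410) are clear of the fingers, so I'll descend.

Request:
arm_command --plan '[{"xyz": [-0.1, -0.05, 0.6], "rot": [0, 0, 0]}, {"xyz": [0, 0, 0.6], "rot": [0, 0, 0]}, {"xyz": [0, 0, 0.6], "rot": [0, 0, 0]}, {"xyz": [0, 0, 0.6], "rot": [0, 0, 0]}, {"xyz": [0, 0, 0.4], "rot": [0, 0, 0]}, {"xyz": [0, 0, 0.22], "rot": [0, 0, 0]}, {"xyz": [0, 0, 0], "rot": [0, 0, 0]}, {"xyz": [0, 0, 0], "rot": [0, 0, 0]}]'

```text
time_s: 2.82
ee_pos: [0.4635, -0.2199, 0.01]
eef_rot: [-2.353, -2.081, 0.0]
wrist_force: [0.3, -0.3, -0.6]
width: 0.0853
finger_force: 0.0
```

Request:
arm_command --plan '[{"xyz": [0, 0, 0], "rot": [0, 0, 0]}, {"xyz": [0, 0, 0], "rot": [0, 0, 0]}, {"xyz": [0, 0, 0], "rot": [0, 0, 0]}, {"xyz": [0, 0, 0], "rot": [0, 0, 0]}, {"xyz": [0, 0, 0], "rot": [0, 0, 0]}, {"xyz": [0, 0, 0], "rot": [0, 0, 0]}]' --gripper 40 --force 30

```text
time_s: 3.32
ee_pos: [0.4641, -0.2199, 0.0107]
eef_rot: [2.353, 2.08, 0.001]
wrist_force: [-1.3, 0.2, 9.7]
width: 0.0516
finger_force: 30.0
```

Request:
arm_command --plan '[{"xyz": [0, 0, -0.3], "rot": [0, 0, 0]}, {"xyz": [0, 0, -0.6], "rot": [0, 0, 0]}, {"xyz": [0, 0, -0.6], "rot": [0, 0, 0]}, {"xyz": [0, 0, -0.6], "rot": [0, 0, 0]}, {"xyz": [0, 0, -0.6], "rot": [0, 0, 0]}, {"xyz": [0, 0, -0.3], "rot": [0, 0, 0]}]'

```text
time_s: 3.82
ee_pos: [0.4643, -0.2198, 0.1333]
eef_rot: [2.351, 2.079, 0.002]
wrist_force: [1.0, -0.2, -1.3]
width: 0.0513
finger_force: 33.0
```

```bash
python3 -c "
from h import *
go(600.8,299.7,120,2.2); print(state()['wrist_force'],state()['width'])"
```

```text
tcp [ 464.3 -219.8  133.3] yaw -7.0 tilt [ 0.17 -0.08] t 3.82 q7 -0.06
 shift units [13.309  1.799  0.326] turn z -9.2
[ 0.97547334 -0.20214006 -1.34107383] 0.051253296794029395
```

Request:
arm_command --plan '[{"xyz": [0.4, 0.05, 0], "rot": [0, 0, 0]}, {"xyz": [0.8, 0.1, 0], "rot": [0, 0, 0]}, {"xyz": [0.8, 0.1, 0], "rot": [0, 0, 0]}, {"xyz": [0.8, 0.1, 0], "rot": [0, 0, 0]}, {"xyz": [0.8, 0.1, 0], "rot": [0, 0, 0]}, {"xyz": [0.8, 0.1, 0], "rot": [0, 0, 0]}, {"xyz": [0.8, 0.1, 0], "rot": [0, 0, 0]}, {"xyz": [0.8, 0.1, 0], "rot": [0, 0, 0]}, {"xyz": [0.8, 0.1, 0], "rot": [0, 0, 0]}, {"xyz": [0.8, 0.1, 0], "rot": [0, 0, 0]}]'

```text
time_s: 4.65
ee_pos: [0.5386, 0.0791, 0.1309]
eef_rot: [2.353, 2.081, 0.001]
wrist_force: [0.8, -0.2, -1.1]
width: 0.0514
finger_force: 33.0
```

Request:
arm_command --plan '[{"xyz": [0.8, 0.12, 0], "rot": [0, 0, 0]}, {"xyz": [0.8, 0.12, 0], "rot": [0, 0, 0]}, {"xyz": [0.8, 0.12, 0], "rot": [0, 0, 0]}, {"xyz": [0.8, 0.12, 0], "rot": [0, 0, 0]}, {"xyz": [0.8, 0.12, 0], "rot": [0, 0, 0]}, {"xyz": [0.8, 0.12, 0], "rot": [0, 0, 0]}, {"xyz": [0.5, 0.1, 0], "rot": [0, 0, 0]}, {"xyz": [0, 0, 0], "rot": [0, 0, -4.6]}, {"xyz": [0, 0, 0], "rot": [0, 0, -4.6]}, {"xyz": [0, 0, 0], "rot": [0, 0, 0]}]'

```text
time_s: 5.48
ee_pos: [0.5967, 0.2842, 0.1306]
eef_rot: [-2.173, -2.268, -0.0]
wrist_force: [-0.8, 0.0, -0.5]
width: 0.0514
finger_force: 32.9
```

```bash
python3 -c "
from h import *
go(600.8,299.7,120,2.2)
p=camera_params('wrist');im=capture('wrist')
cv2.imwrite('pics/w2.png',im)"
```

```text
tcp [596.7 284.2 130.6] yaw 2.5 tilt [-0.    0.02] t 5.48 q7 -0.76
 shift units [0.384 0.119 0.264] turn z 0.3
```

View pics/w2.png

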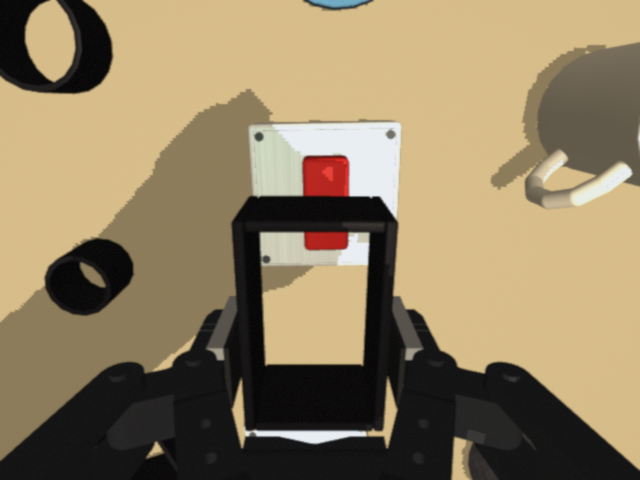

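```bash
python3 -c "
from h import *
p=camera_params('wrist')
q=cast(p,[(235,223),(397,223),(383,430),(247,430)],.156)*1000;print(np.round(q,1),q.mean(0))
q=cast(p,[(304,158),(348,158),(348,248),(306,248)],.039)*1000;print(np.round(q,1),q.mean(0))
"
```

```text
[[570.4 326.7 156. ]
 [620.2 328.5 156. ]
 [623.3 248.4 156. ]
 [572.8 246.5 156. ]] [596.66333592 287.51687091 156.        ]
[[588.6 331.7  39. ]
 [614.3 332.7  39. ]
 [617.9 276.8  39. ]
 [591.5 275.8  39. ]] [603.06366726 304.22892912  39.        ]
```

Request:
arm_command --plan '[{"xyz": [0.2, 0.07, 0], "rot": [0, 0, 0]}, {"xyz": [0.2, 0.06, 0], "rot": [0, 0, 0]}, {"xyz": [0, 0, 0.4], "rot": [0, 0, 0]}, {"xyz": [0, 0, 0.4], "rot": [0, 0, 0]}, {"xyz": [0, 0, 0.4], "rot": [0, 0, 0]}, {"xyz": [0, 0, 0.4], "rot": [0, 0, 0]}, {"xyz": [0, 0, 0.3], "rot": [0, 0, 0]}, {"xyz": [0, 0, 0.2], "rot": [0, 0, 0]}, {"xyz": [0, 0, 0], "rot": [0, 0, 0]}, {"xyz": [0, 0, 0], "rot": [0, 0, 0]}]'

```text
time_s: 6.37
ee_pos: [0.6015, 0.3005, 0.0459]
eef_rot: [-2.179, -2.263, 0.0]
wrist_force: [0.5, -0.9, -1.6]
width: 0.0516
finger_force: 33.0
```

```bash
python3 -c "
from h import *
go(601.5,300.5,33,2.2)"
```

```text
tcp [601.5 300.5  45.9] yaw 2.2 tilt [-0.01  0.01] t 6.37 q7 -0.81
 shift units [ 0.    -0.001  0.322] turn z -0.0
```

Request:
arm_command --plan '[{"xyz": [0, 0, 0.06], "rot": [0, 0, 0]}, {"xyz": [0, 0, 0.06], "rot": [0, 0, 0]}, {"xyz": [0, 0, 0.06], "rot": [0, 0, 0]}, {"xyz": [0, 0, 0.05], "rot": [0, 0, 0]}, {"xyz": [0, 0, 0.03], "rot": [0, 0, 0]}, {"xyz": [0, 0, 0.02], "rot": [0, 0, 0]}, {"xyz": [0, 0, 0.02], "rot": [0, 0, 0]}, {"xyz": [0, 0, 0], "rot": [0, 0, 0]}]'

```text
time_s: 7.03
ee_pos: [0.6014, 0.3002, 0.0336]
eef_rot: [-2.179, -2.263, 0.0]
wrist_force: [-0.4, 0.5, -0.6]
width: 0.0511
finger_force: 33.0
```

Request:
arm_command --plan '[{"xyz": [0, 0, 0.015], "rot": [0, 0, 0]}, {"xyz": [0, 0, 0.015], "rot": [0, 0, 0]}, {"xyz": [0, 0, 0], "rot": [0, 0, 0]}]'

```text
time_s: 7.28
ee_pos: [0.6016, 0.3002, 0.0328]
eef_rot: [2.179, 2.263, 0.0]
wrist_force: [-1.7, -0.1, 3.4]
width: 0.0514
finger_force: 33.5
```

Request:
arm_command --plan '[{"xyz": [0, 0, 0], "rot": [0, 0, 0]}, {"xyz": [0, 0, 0], "rot": [0, 0, 0]}, {"xyz": [0, 0, 0], "rot": [0, 0, 0]}, {"xyz": [0, 0, 0], "rot": [0, 0, 0]}, {"xyz": [0, 0, 0], "rot": [0, 0, 0]}, {"xyz": [0, 0, 0], "rot": [0, 0, 0]}]' --gripper 85

```text
time_s: 7.78
ee_pos: [0.6015, 0.3001, 0.0325]
eef_rot: [-2.179, -2.263, -0.0]
wrist_force: [-0.1, 0.7, 0.0]
width: 0.0851
finger_force: 0.0
```

Request:
arm_command --plan '[{"xyz": [0, 0, -0.3], "rot": [0, 0, 0]}, {"xyz": [0, 0, -0.6], "rot": [0, 0, 0]}, {"xyz": [0, 0, -0.6], "rot": [0, 0, 0]}, {"xyz": [0, 0, -0.6], "rot": [0, 0, 0]}, {"xyz": [0, 0, -0.3], "rot": [0, 0, 0]}, {"xyz": [0, 0, 0], "rot": [0, 0, 0]}]'

```text
time_s: 8.28
ee_pos: [0.6028, 0.3008, 0.1322]
eef_rot: [2.178, 2.262, 0.007]
wrist_force: [0.5, -0.2, 0.3]
width: 0.085
finger_force: 0.0
```

```bash
python3 -c "
from h import *
go(435.9,391.5,125,40)
im=capture('wrist');cv2.imwrite('pics/w3.png',im)"
```

```text
tcp [602.8 300.8 132.2] yaw 2.2 tilt [0.23 0.12] t 8.28 q7 -0.78
 shift units [ 2.423 -4.084  0.167] turn z -37.8
```

View pics/w3.png

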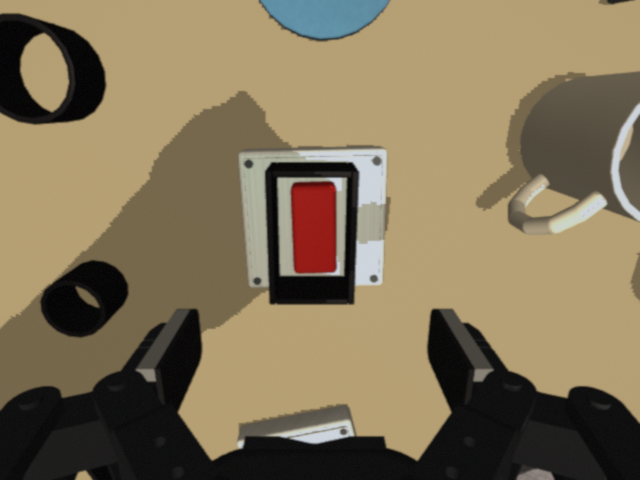

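The picture shows the oblong guard flat around its button at (313,235), aligned. Next is the round guard, with no turn needed.

Request:
arm_command --plan '[{"xyz": [0.4, -0.68, 0], "rot": [0, 0, 0]}, {"xyz": [0.4, -0.68, 0], "rot": [0, 0, 0]}, {"xyz": [0.4, -0.68, 0], "rot": [0, 0, 0]}, {"xyz": [0.4, -0.68, 0], "rot": [0, 0, 0]}, {"xyz": [0.4, -0.68, 0], "rot": [0, 0, 0]}, {"xyz": [0.4, -0.68, 0], "rot": [0, 0, 0]}, {"xyz": [0, 0, 0], "rot": [0, 0, 0]}, {"xyz": [0, 0, 0], "rot": [0, 0, 0]}]'

```text
time_s: 9.0
ee_pos: [0.433, 0.3906, 0.1279]
eef_rot: [-2.175, -2.267, 0.002]
wrist_force: [1.3, -0.4, 0.0]
width: 0.0852
finger_force: 0.0
```

```bash
cat >> h.py <<'E'
def ring(z=.036):
    """dark guard nearest the wrist image middle above the fingers: rim rays on plane z"""
    p=camera_params('wrist'); im=capture('wrist'); m=(im.max(2)<45).astype(np.uint8); m[300:,:]*=0
    cs,_=cv2.findContours(m,cv2.RETR_EXTERNAL,cv2.CHAIN_APPROX_NONE)
    cs=[c for c in cs if cv2.contourArea(c)>1500]; c=min(cs,key=lambda c:np.hypot(*(c[:,0].mean(0)-[313,235])))[:,0]
    print(cv2.boundingRect(c),'mid-height',rect(cast(p,c,z/2)),'at top',rect(cast(p,c,z))); return im
E
python3 -c "
from h import *
go(435.9,391.5,10)
cv2.imwrite('pics/w4.png',ring())"
```

```text
tcp [433.  390.6 127.9] yaw 2.4 tilt [-0.07 -0.04] t 9.0 q7 -1.09
 shift units [0.021 0.076 2.947] turn z None
(276, 181, 90, 96) mid-height (array([436.7, 388.6]), array([66.5, 59.7]), 92.4) at top (array([436.2, 394.4]), array([61.8, 55.4]), 92.4)
```

Request:
arm_command --plan '[{"xyz": [0, 0.08, 0.6], "rot": [0, 0, 0]}, {"xyz": [0, 0, 0.6], "rot": [0, 0, 0]}, {"xyz": [0, 0, 0.6], "rot": [0, 0, 0]}, {"xyz": [0, 0, 0.6], "rot": [0, 0, 0]}, {"xyz": [0, 0, 0.35], "rot": [0, 0, 0]}, {"xyz": [0, 0, 0.18], "rot": [0, 0, 0]}, {"xyz": [0, 0, 0], "rot": [0, 0, 0]}, {"xyz": [0, 0, 0], "rot": [0, 0, 0]}]'

```text
time_s: 9.72
ee_pos: [0.4384, 0.39, 0.0118]
eef_rot: [2.179, 2.263, 0.0]
wrist_force: [0.6, -0.3, 0.3]
width: 0.0847
finger_force: 0.0
```

Request:
arm_command --plan '[{"xyz": [0, 0, 0], "rot": [0, 0, 0]}, {"xyz": [0, 0, 0], "rot": [0, 0, 0]}, {"xyz": [0, 0, 0], "rot": [0, 0, 0]}, {"xyz": [0, 0, 0], "rot": [0, 0, 0]}, {"xyz": [0, 0, 0], "rot": [0, 0, 0]}, {"xyz": [0, 0, 0], "rot": [0, 0, 0]}]' --gripper 45 --force 30

```text
time_s: 10.22
ee_pos: [0.4386, 0.3904, 0.0127]
eef_rot: [2.179, 2.263, 0.003]
wrist_force: [-1.8, -1.8, 11.5]
width: 0.0572
finger_force: 29.7
```

Request:
arm_command --plan '[{"xyz": [0, 0, -0.3], "rot": [0, 0, 0]}, {"xyz": [0, 0, -0.6], "rot": [0, 0, 0]}, {"xyz": [0, 0, -0.6], "rot": [0, 0, 0]}, {"xyz": [0, 0, -0.6], "rot": [0, 0, 0]}, {"xyz": [0, 0, -0.6], "rot": [0, 0, 0]}, {"xyz": [0, 0, -0.3], "rot": [0, 0, 0]}]'

```text
time_s: 10.72
ee_pos: [0.4387, 0.3907, 0.1351]
eef_rot: [2.179, 2.263, 0.006]
wrist_force: [0.8, -0.4, -0.4]
width: 0.057
finger_force: 32.5
```

```bash
python3 -c "
from h import *
go(602.8,82.4,130)"
```

```text
tcp [438.7 390.7 135.1] yaw 2.2 tilt [0.16 0.14] t 10.72 q7 -1.08
 shift units [-7.859  3.806  0.121] turn z None
```

Request:
arm_command --plan '[{"xyz": [-0.4, 0.2, 0], "rot": [0, 0, 0]}, {"xyz": [-0.75, 0.36, 0], "rot": [0, 0, 0]}, {"xyz": [-0.75, 0.36, 0], "rot": [0, 0, 0]}, {"xyz": [-0.75, 0.36, 0], "rot": [0, 0, 0]}, {"xyz": [-0.75, 0.36, 0], "rot": [0, 0, 0]}, {"xyz": [-0.75, 0.36, 0], "rot": [0, 0, 0]}, {"xyz": [-0.75, 0.36, 0], "rot": [0, 0, 0]}, {"xyz": [-0.75, 0.36, 0], "rot": [0, 0, 0]}, {"xyz": [-0.75, 0.36, 0], "rot": [0, 0, 0]}, {"xyz": [-0.75, 0.36, 0], "rot": [0, 0, 0]}]'

```text
time_s: 11.55
ee_pos: [0.5869, 0.1077, 0.1318]
eef_rot: [2.179, 2.263, 0.0]
wrist_force: [0.0, -0.2, -0.8]
width: 0.057
finger_force: 32.5
```

Request:
arm_command --plan '[{"xyz": [-0.4, 0.2, 0], "rot": [0, 0, 0]}, {"xyz": [-0.3, 0.15, 0], "rot": [0, 0, 0]}, {"xyz": [0, 0, 0], "rot": [0, 0, 0]}, {"xyz": [0, 0, 0], "rot": [0, 0, 0]}]'

```text
time_s: 11.88
ee_pos: [0.6012, 0.0823, 0.1314]
eef_rot: [-2.179, -2.263, -0.0]
wrist_force: [-0.3, 0.6, -0.1]
width: 0.0573
finger_force: 32.5
```

```bash
python3 -c "
from h import *
go(602.8,82.4,45)
im=capture('wrist');cv2.imwrite('pics/w5.png',im)"
```

```text
tcp [601.2  82.3 131.4] yaw 2.2 tilt [-0.01  0.03] t 11.88 q7 -0.48
 shift units [-1.00e-03  4.00e-02  2.16e+00] turn z None
```

View pics/w5.png

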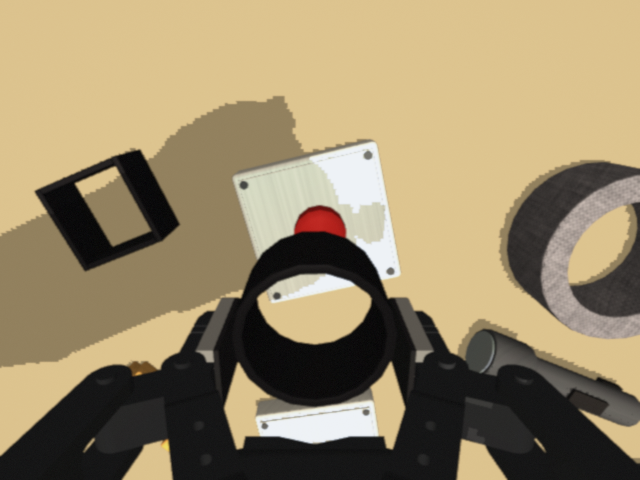

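The round guard is held upright with its rim at u 234–396, v 265–405. The red button sits ahead at (320,222), where its far side is visible. I'll check the offset.

```bash
python3 -c "
from h import *
p=camera_params('wrist')
q=cast(p,[(315,265),(315,405),(234,330),(396,330)],.155)*1000;print(np.round(q,1))
q=cast(p,[(295,224),(347,224),(321,206)],.040)*1000;print(np.round(q,1))
q=cast(p,[(244,185),(368,155),(390,271),(277,296)],.022)*1000;print(np.round(q,1),q.mean(0))
"
```

```text
[[599.6 112.3 155. ]
 [601.8  56.6 155. ]
 [572.8  87.1 155. ]
 [628.3  89.3 155. ]]
[[588.3  90.8  40. ]
 [620.3  92.   40. ]
 [603.8 102.8  40. ]]
[[554.2 110.1  22. ]
 [632.2 132.3  22. ]
 [653.8  54.   22. ]
 [576.2  31.8  22. ]] [604.13194344  82.06164828  22.        ]
```

Request:
arm_command --plan '[{"xyz": [-0.04, 0.06, 0], "rot": [0, 0, 0]}, {"xyz": [0, 0, 0.4], "rot": [0, 0, 0]}, {"xyz": [0, 0, 0.4], "rot": [0, 0, 0]}, {"xyz": [0, 0, 0.4], "rot": [0, 0, 0]}, {"xyz": [0, 0, 0.4], "rot": [0, 0, 0]}, {"xyz": [0, 0, 0.3], "rot": [0, 0, 0]}, {"xyz": [0, 0, 0.22], "rot": [0, 0, 0]}, {"xyz": [0, 0, 0], "rot": [0, 0, 0]}, {"xyz": [0, 0, 0], "rot": [0, 0, 0]}]'

```text
time_s: 12.68
ee_pos: [0.6039, 0.0809, 0.0466]
eef_rot: [-2.178, -2.264, 0.0]
wrist_force: [-0.1, 0.2, 0.4]
width: 0.0574
finger_force: 32.5
```

Request:
arm_command --plan '[{"xyz": [0, 0, 0.05], "rot": [0, 0, 0]}, {"xyz": [0, 0, 0.05], "rot": [0, 0, 0]}, {"xyz": [0, 0, 0.04], "rot": [0, 0, 0]}, {"xyz": [0, 0, 0.04], "rot": [0, 0, 0]}, {"xyz": [0, 0, 0.03], "rot": [0, 0, 0]}, {"xyz": [0, 0, 0.02], "rot": [0, 0, 0]}, {"xyz": [0, 0, 0], "rot": [0, 0, 0]}, {"xyz": [0, 0, 0], "rot": [0, 0, 0]}]'

```text
time_s: 13.35
ee_pos: [0.6039, 0.0805, 0.0373]
eef_rot: [-2.179, -2.263, -0.0]
wrist_force: [-0.7, -0.0, -0.6]
width: 0.0565
finger_force: 32.5
```

Request:
arm_command --plan '[{"xyz": [0, 0, 0.025], "rot": [0, 0, 0]}, {"xyz": [0, 0, 0.02], "rot": [0, 0, 0]}, {"xyz": [0, 0, 0.015], "rot": [0, 0, 0]}, {"xyz": [0, 0, 0], "rot": [0, 0, 0]}]'

```text
time_s: 13.68
ee_pos: [0.6039, 0.0804, 0.0349]
eef_rot: [2.179, 2.263, -0.0]
wrist_force: [0.4, 0.3, -0.7]
width: 0.0569
finger_force: 32.5
```

Request:
arm_command --plan '[{"xyz": [0, 0, 0.015], "rot": [0, 0, 0]}, {"xyz": [0, 0, 0.015], "rot": [0, 0, 0]}, {"xyz": [0, 0, 0], "rot": [0, 0, 0]}, {"xyz": [0, 0, 0], "rot": [0, 0, 0]}]'

```text
time_s: 14.02
ee_pos: [0.604, 0.0804, 0.0347]
eef_rot: [2.178, 2.263, 0.0]
wrist_force: [-7.0, -1.3, 19.5]
width: 0.0569
finger_force: 34.1
```

Request:
arm_command --plan '[{"xyz": [0, 0, 0], "rot": [0, 0, 0]}, {"xyz": [0, 0, 0], "rot": [0, 0, 0]}, {"xyz": [0, 0, 0], "rot": [0, 0, 0]}, {"xyz": [0, 0, 0], "rot": [0, 0, 0]}, {"xyz": [0, 0, 0], "rot": [0, 0, 0]}, {"xyz": [0, 0, 0], "rot": [0, 0, 0]}]' --gripper 85

```text
time_s: 14.52
ee_pos: [0.6039, 0.0805, 0.0336]
eef_rot: [-2.179, -2.263, 0.0]
wrist_force: [0.6, 0.3, 0.3]
width: 0.0851
finger_force: 0.0
```

Request:
arm_command --plan '[{"xyz": [0, 0, -0.3], "rot": [0, 0, 0]}, {"xyz": [0, 0, -0.6], "rot": [0, 0, 0]}, {"xyz": [0, 0, -0.6], "rot": [0, 0, 0]}, {"xyz": [0, 0, -0.6], "rot": [0, 0, 0]}, {"xyz": [0, 0, -0.3], "rot": [0, 0, 0]}, {"xyz": [0, 0, 0], "rot": [0, 0, 0]}]'

```text
time_s: 15.02
ee_pos: [0.6052, 0.0807, 0.1331]
eef_rot: [2.177, 2.261, 0.005]
wrist_force: [0.3, -0.6, 0.0]
width: 0.0845
finger_force: 0.0
```

```bash
python3 -c "
from h import *
go(466,90.1,130,23.8)
im=capture('wrist');cv2.imwrite('pics/w6.png',im)"
```

```text
tcp [605.2  80.7 133.1] yaw 2.2 tilt [0.25 0.03] t 15.02 q7 -0.47
 shift units [ 0.366 -3.47   0.063] turn z -21.6
```

View pics/w6.png

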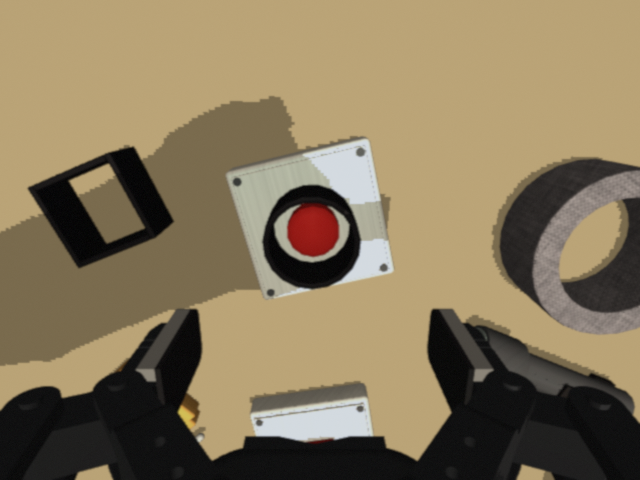

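The round guard stands flat around the round button at (312,235). Next is the square one.

Request:
arm_command --plan '[{"xyz": [0.07, -0.7, 0], "rot": [0, 0, 0]}, {"xyz": [0.07, -0.7, 0], "rot": [0, 0, 0]}, {"xyz": [0.07, -0.7, 0], "rot": [0, 0, 0]}, {"xyz": [0.07, -0.7, 0], "rot": [0, 0, 0]}, {"xyz": [0.07, -0.67, 0], "rot": [0, 0, 0]}, {"xyz": [0, 0, 0], "rot": [0, 0, -5.4]}, {"xyz": [0, 0, 0], "rot": [0, 0, -5.4]}, {"xyz": [0, 0, 0], "rot": [0, 0, -5.4]}, {"xyz": [0, 0, 0], "rot": [0, 0, -5.4]}, {"xyz": [0, 0, 0], "rot": [0, 0, 0]}]'

```text
time_s: 15.9
ee_pos: [0.4641, 0.089, 0.129]
eef_rot: [-1.709, -2.635, 0.001]
wrist_force: [0.7, 0.1, 0.4]
width: 0.0846
finger_force: 0.0
```

```bash
python3 -c "
from h import *
cv2.imwrite('pics/w7.png',ring())
go(466,90.1,12,23.8)"
```

```text
(273, 182, 94, 96) mid-height (array([467.5,  87.5]), array([66.9, 61. ]), 114.1) at top (array([464.9,  92.7]), array([62.1, 56.7]), 114.1)
tcp [464.2  89.  129. ] yaw 23.7 tilt [-0.08  0.01] t 15.95 q7 -0.28
 shift units [0.005 0.056 2.926] turn z -0.1
```

View pics/w7.png

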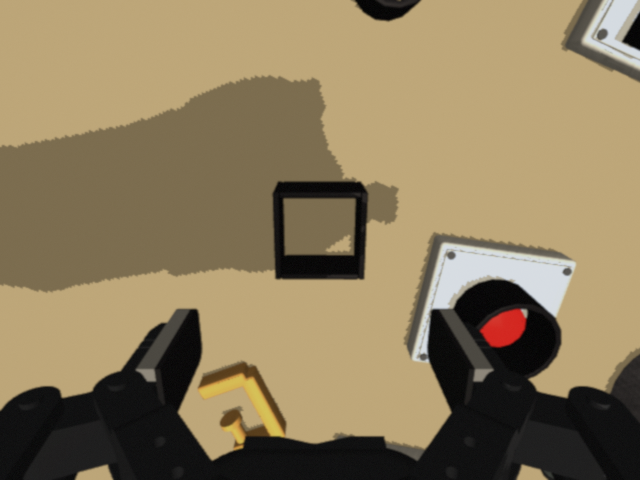

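The square guard is centred at (320,230) and aligned with the fingers. The clamp at (240,400) is clear, and there is about 24 mm to the round panel, so I'll descend.

Request:
arm_command --plan '[{"xyz": [0, 0.06, 0.6], "rot": [0, 0, 0]}, {"xyz": [0, 0, 0.6], "rot": [0, 0, 0]}, {"xyz": [0, 0, 0.6], "rot": [0, 0, 0]}, {"xyz": [0, 0, 0.6], "rot": [0, 0, 0]}, {"xyz": [0, 0, 0.35], "rot": [0, 0, 0]}, {"xyz": [0, 0, 0.18], "rot": [0, 0, 0]}, {"xyz": [0, 0, 0], "rot": [0, 0, 0]}, {"xyz": [0, 0, 0], "rot": [0, 0, 0]}]'

```text
time_s: 16.62
ee_pos: [0.4668, 0.0903, 0.0127]
eef_rot: [-1.718, -2.63, 0.0]
wrist_force: [0.7, 0.2, 0.3]
width: 0.085
finger_force: 0.0
```

Request:
arm_command --plan '[{"xyz": [0, 0, 0], "rot": [0, 0, 0]}, {"xyz": [0, 0, 0], "rot": [0, 0, 0]}, {"xyz": [0, 0, 0], "rot": [0, 0, 0]}, {"xyz": [0, 0, 0], "rot": [0, 0, 0]}, {"xyz": [0, 0, 0], "rot": [0, 0, 0]}, {"xyz": [0, 0, 0], "rot": [0, 0, 0]}]' --gripper 45 --force 30

```text
time_s: 17.12
ee_pos: [0.4674, 0.0901, 0.0134]
eef_rot: [1.716, 2.63, 0.001]
wrist_force: [-1.4, -0.0, 9.1]
width: 0.0576
finger_force: 30.2
```

Request:
arm_command --plan '[{"xyz": [0, 0, -0.3], "rot": [0, 0, 0]}, {"xyz": [0, 0, -0.6], "rot": [0, 0, 0]}, {"xyz": [0, 0, -0.6], "rot": [0, 0, 0]}, {"xyz": [0, 0, -0.6], "rot": [0, 0, 0]}, {"xyz": [0, 0, -0.6], "rot": [0, 0, 0]}, {"xyz": [0, 0, -0.3], "rot": [0, 0, 0]}]'

```text
time_s: 17.62
ee_pos: [0.4676, 0.0902, 0.1355]
eef_rot: [1.716, 2.629, 0.003]
wrist_force: [-0.2, -0.3, 0.7]
width: 0.0574
finger_force: 34.0
```

```bash
python3 -c "
from h import *
go(614.5,-114.5,130,11.7)"
```

```text
tcp [467.6  90.2 135.5] yaw 23.7 tilt [0.17 0.03] t 17.62 q7 -0.27
 shift units [-6.163  1.3    0.146] turn z 12.0
```

Request:
arm_command --plan '[{"xyz": [-0.4, 0.09, 0], "rot": [0, 0, 0]}, {"xyz": [-0.7, 0.15, 0], "rot": [0, 0, 0]}, {"xyz": [-0.7, 0.15, 0], "rot": [0, 0, 0]}, {"xyz": [-0.7, 0.15, 0], "rot": [0, 0, 0]}, {"xyz": [-0.7, 0.15, 0], "rot": [0, 0, 0]}, {"xyz": [-0.7, 0.15, 0], "rot": [0, 0, 0]}, {"xyz": [-0.7, 0.15, 0], "rot": [0, 0, 0]}, {"xyz": [-0.7, 0.15, 0], "rot": [0, 0, 0]}, {"xyz": [-0.5, 0.1, 0], "rot": [0, 0, 0]}, {"xyz": [-0.36, 0.06, 0], "rot": [0, 0, 0]}]'

```text
time_s: 18.45
ee_pos: [0.6146, -0.1168, 0.1329]
eef_rot: [1.719, 2.629, -0.0]
wrist_force: [-1.8, 0.4, -1.1]
width: 0.0575
finger_force: 34.0
```

Request:
arm_command --plan '[{"xyz": [0, 0, 0], "rot": [0, 0, 6]}, {"xyz": [0, 0, 0], "rot": [0, 0, 6]}, {"xyz": [0, 0, 0], "rot": [0, 0, 0]}, {"xyz": [0, 0, 0], "rot": [0, 0, 0]}]'

```text
time_s: 18.78
ee_pos: [0.6138, -0.1143, 0.133]
eef_rot: [1.978, 2.44, 0.0]
wrist_force: [0.4, 0.4, -1.2]
width: 0.0572
finger_force: 34.0
```

```bash
python3 -c "
from h import *
go(614.5,-114.5,46,11.7)
im=capture('wrist');cv2.imwrite('pics/w8.png',im)"
```

```text
tcp [ 613.8 -114.3  133. ] yaw 12.0 tilt [ 0.02 -0.02] t 18.78 q7 -0.0
 shift units [-0.008  0.016  2.175] turn z 0.3
```

View pics/w8.png

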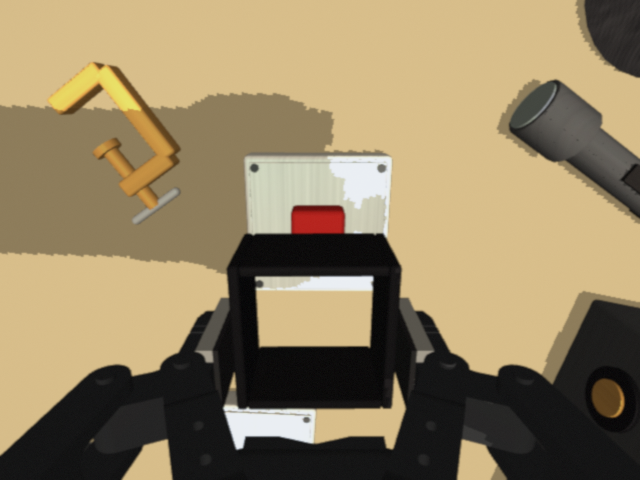

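```bash
python3 -c "
from h import *
p=camera_params('wrist')
q=cast(p,[(229,268),(400,268),(394,407),(236,407)],.1556)*1000;print(np.round(q.mean(0),1))
q=cast(p,[(254,168),(382,168),(376,284),(259,284)],.022)*1000;print(np.round(q,1),q.mean(0))
"
```

```text
[ 613.3 -114.6  155.6]
[[ 567.4  -83.8   22. ]
 [ 647.1  -66.8   22. ]
 [ 664.2 -146.3   22. ]
 [ 584.  -163.4   22. ]] [ 615.65334835 -115.08484578   22.        ]
```

Request:
arm_command --plan '[{"xyz": [-0.02, 0.04, 0], "rot": [0, 0, 0]}, {"xyz": [0, 0, 0.4], "rot": [0, 0, 0]}, {"xyz": [0, 0, 0.4], "rot": [0, 0, 0]}, {"xyz": [0, 0, 0.4], "rot": [0, 0, 0]}, {"xyz": [0, 0, 0.4], "rot": [0, 0, 0]}, {"xyz": [0, 0, 0.3], "rot": [0, 0, 0]}, {"xyz": [0, 0, 0.22], "rot": [0, 0, 0]}, {"xyz": [0, 0, 0], "rot": [0, 0, 0]}, {"xyz": [0, 0, 0], "rot": [0, 0, 0]}]'

```text
time_s: 19.58
ee_pos: [0.6156, -0.1147, 0.0477]
eef_rot: [-1.981, -2.438, 0.0]
wrist_force: [1.4, -0.4, -1.7]
width: 0.0574
finger_force: 34.0
```

Request:
arm_command --plan '[{"xyz": [0, 0, 0.06], "rot": [0, 0, 0]}, {"xyz": [0, 0, 0.05], "rot": [0, 0, 0]}, {"xyz": [0, 0, 0.05], "rot": [0, 0, 0]}, {"xyz": [0, 0, 0.04], "rot": [0, 0, 0]}, {"xyz": [0, 0, 0.03], "rot": [0, 0, 0]}, {"xyz": [0, 0, 0.02], "rot": [0, 0, 0]}, {"xyz": [0, 0, 0], "rot": [0, 0, 0]}, {"xyz": [0, 0, 0], "rot": [0, 0, 0]}]'

```text
time_s: 20.25
ee_pos: [0.6156, -0.1148, 0.0377]
eef_rot: [1.982, 2.438, 0.0]
wrist_force: [0.1, 0.2, -1.0]
width: 0.0573
finger_force: 34.0
```

Contact is expected near 35.4 mm.

Request:
arm_command --plan '[{"xyz": [0, 0, 0.02], "rot": [0, 0, 0]}, {"xyz": [0, 0, 0.02], "rot": [0, 0, 0]}, {"xyz": [0, 0, 0.015], "rot": [0, 0, 0]}, {"xyz": [0, 0, 0], "rot": [0, 0, 0]}]'

```text
time_s: 20.58
ee_pos: [0.6156, -0.1148, 0.0356]
eef_rot: [1.982, 2.438, -0.0]
wrist_force: [-0.4, -0.9, 1.4]
width: 0.0574
finger_force: 34.1
```

Request:
arm_command --plan '[{"xyz": [0, 0, 0.01], "rot": [0, 0, 0]}, {"xyz": [0, 0, 0], "rot": [0, 0, 0]}, {"xyz": [0, 0, 0], "rot": [0, 0, 0]}]'

```text
time_s: 20.83
ee_pos: [0.6156, -0.1148, 0.0355]
eef_rot: [1.982, 2.438, -0.0]
wrist_force: [-3.3, 0.2, 8.2]
width: 0.0572
finger_force: 35.0
```

Contact at 8 N, so I'll release and retreat.

Request:
arm_command --plan '[{"xyz": [0, 0, 0], "rot": [0, 0, 0]}, {"xyz": [0, 0, 0], "rot": [0, 0, 0]}, {"xyz": [0, 0, 0], "rot": [0, 0, 0]}, {"xyz": [0, 0, 0], "rot": [0, 0, 0]}, {"xyz": [0, 0, 0], "rot": [0, 0, 0]}, {"xyz": [0, 0, 0], "rot": [0, 0, 0]}]' --gripper 85

```text
time_s: 21.33
ee_pos: [0.6155, -0.1148, 0.035]
eef_rot: [-1.982, -2.438, 0.0]
wrist_force: [-0.6, 0.0, 0.8]
width: 0.085
finger_force: 0.0
```

Request:
arm_command --plan '[{"xyz": [0, 0, -0.3], "rot": [0, 0, 0]}, {"xyz": [0, 0, -0.6], "rot": [0, 0, 0]}, {"xyz": [0, 0, -0.6], "rot": [0, 0, 0]}, {"xyz": [0, 0, -0.6], "rot": [0, 0, 0]}, {"xyz": [0, 0, -0.3], "rot": [0, 0, 0]}, {"xyz": [0, 0, 0], "rot": [0, 0, 0]}]'

```text
time_s: 21.83
ee_pos: [0.6169, -0.115, 0.1345]
eef_rot: [1.98, 2.435, 0.003]
wrist_force: [0.0, -0.1, 0.6]
width: 0.0851
finger_force: 0.0
```

```bash
python3 -c "
from h import *
go(441.3,242,130)
im=capture('wrist');cv2.imwrite('pics/w9.png',im)"
```

```text
tcp [ 616.9 -115.   134.5] yaw 11.8 tilt [ 0.25 -0.04] t 21.83 q7 -0.0
 shift units [ 9.633 -2.478  0.088] turn z None
```

View pics/w9.png

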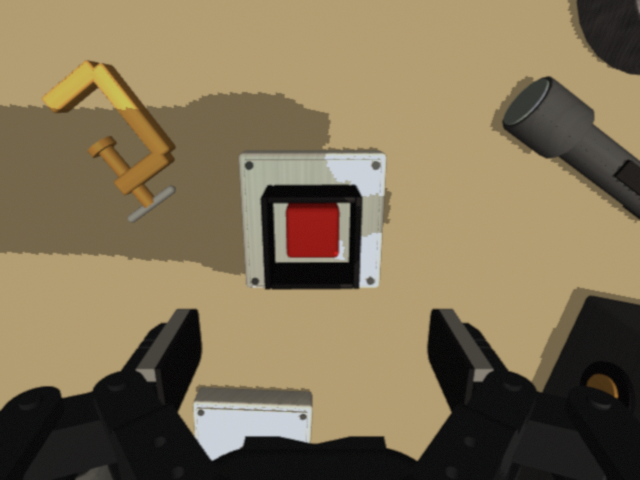

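The square guard sits flat around its button at (312,235), aligned. Last is the small guard.

Request:
arm_command --plan '[{"xyz": [0.8, -0.2, 0], "rot": [0, 0, 0]}, {"xyz": [0.8, -0.2, 0], "rot": [0, 0, 0]}, {"xyz": [0.8, -0.2, 0], "rot": [0, 0, 0]}, {"xyz": [0.8, -0.2, 0], "rot": [0, 0, 0]}, {"xyz": [0.8, -0.2, 0], "rot": [0, 0, 0]}, {"xyz": [0.8, -0.2, 0], "rot": [0, 0, 0]}, {"xyz": [0.8, -0.2, 0], "rot": [0, 0, 0]}, {"xyz": [0.8, -0.2, 0], "rot": [0, 0, 0]}, {"xyz": [0.8, -0.2, 0], "rot": [0, 0, 0]}, {"xyz": [0.8, -0.2, 0], "rot": [0, 0, 0]}]'

```text
time_s: 22.72
ee_pos: [0.4704, 0.183, 0.1303]
eef_rot: [-1.981, -2.437, 0.002]
wrist_force: [0.1, 1.0, 0.6]
width: 0.0851
finger_force: 0.0
```

Request:
arm_command --plan '[{"xyz": [0.6, -0.2, 0], "rot": [0, 0, 0]}, {"xyz": [0.6, -0.2, 0], "rot": [0, 0, 0]}, {"xyz": [0.4, -0.08, 0], "rot": [0, 0, 0]}, {"xyz": [0, 0, 0], "rot": [0, 0, 0]}, {"xyz": [0, 0, 0], "rot": [0, 0, 0]}]'

```text
time_s: 23.13
ee_pos: [0.4393, 0.2411, 0.1304]
eef_rot: [-1.979, -2.439, 0.002]
wrist_force: [-0.3, -0.7, 0.3]
width: 0.0854
finger_force: 0.0
```

```bash
python3 -c "
from h import *
cv2.imwrite('pics/w10.png',ring())
go(441.3,242,12)"
```

```text
(287, 190, 67, 76) mid-height (array([442., 240.]), array([52.6, 44.6]), 107.8) at top (array([440.7, 245.5]), array([48.9, 41.5]), 107.8)
tcp [439.8 240.2 130.5] yaw 11.8 tilt [-0.06 -0.05] t 23.18 q7 -0.76
 shift units [0.037 0.048 2.961] turn z None
```

Request:
arm_command --plan '[{"xyz": [0.05, 0.05, 0.6], "rot": [0, 0, 0]}, {"xyz": [0, 0, 0.6], "rot": [0, 0, 0]}, {"xyz": [0, 0, 0.6], "rot": [0, 0, 0]}, {"xyz": [0, 0, 0.6], "rot": [0, 0, 0]}, {"xyz": [0, 0, 0.35], "rot": [0, 0, 0]}, {"xyz": [0, 0, 0.18], "rot": [0, 0, 0]}, {"xyz": [0, 0, 0], "rot": [0, 0, 0]}, {"xyz": [0, 0, 0], "rot": [0, 0, 0]}]'

```text
time_s: 23.85
ee_pos: [0.4418, 0.2427, 0.0141]
eef_rot: [1.983, 2.437, -0.001]
wrist_force: [0.1, 0.5, 0.5]
width: 0.0851
finger_force: 0.0
```

Request:
arm_command --plan '[{"xyz": [0, 0, 0], "rot": [0, 0, 0]}, {"xyz": [0, 0, 0], "rot": [0, 0, 0]}, {"xyz": [0, 0, 0], "rot": [0, 0, 0]}, {"xyz": [0, 0, 0], "rot": [0, 0, 0]}, {"xyz": [0, 0, 0], "rot": [0, 0, 0]}, {"xyz": [0, 0, 0], "rot": [0, 0, 0]}, {"xyz": [0, 0, 0], "rot": [0, 0, 0]}]' --gripper 32 --force 30

```text
time_s: 24.43
ee_pos: [0.442, 0.2432, 0.0147]
eef_rot: [1.982, 2.437, 0.001]
wrist_force: [-1.7, -1.2, 13.3]
width: 0.0432
finger_force: 28.6
```

Request:
arm_command --plan '[{"xyz": [0, 0, -0.3], "rot": [0, 0, 0]}, {"xyz": [0, 0, -0.6], "rot": [0, 0, 0]}, {"xyz": [0, 0, -0.6], "rot": [0, 0, 0]}, {"xyz": [0, 0, -0.6], "rot": [0, 0, 0]}, {"xyz": [0, 0, -0.6], "rot": [0, 0, 0]}, {"xyz": [0, 0, -0.3], "rot": [0, 0, 0]}]'

```text
time_s: 24.93
ee_pos: [0.4421, 0.2436, 0.1373]
eef_rot: [1.981, 2.437, 0.004]
wrist_force: [0.1, -0.2, 0.1]
width: 0.0432
finger_force: 30.7
```

```bash
python3 -c "
from h import *
go(606,-317,130)"
```

```text
tcp [442.1 243.6 137.3] yaw 11.8 tilt [0.15 0.08] t 24.93 q7 -0.76
 shift units [-14.557   1.147   0.174] turn z None
```

Request:
arm_command --plan '[{"xyz": [-0.4, 0.03, 0], "rot": [0, 0, 0]}, {"xyz": [-0.8, 0.06, 0], "rot": [0, 0, 0]}, {"xyz": [-0.8, 0.06, 0], "rot": [0, 0, 0]}, {"xyz": [-0.8, 0.06, 0], "rot": [0, 0, 0]}, {"xyz": [-0.8, 0.06, 0], "rot": [0, 0, 0]}, {"xyz": [-0.8, 0.06, 0], "rot": [0, 0, 0]}, {"xyz": [-0.8, 0.06, 0], "rot": [0, 0, 0]}, {"xyz": [-0.8, 0.06, 0], "rot": [0, 0, 0]}, {"xyz": [-0.8, 0.06, 0], "rot": [0, 0, 0]}, {"xyz": [-0.8, 0.06, 0], "rot": [0, 0, 0]}]'

```text
time_s: 25.77
ee_pos: [0.5261, -0.0514, 0.1349]
eef_rot: [1.981, 2.437, 0.001]
wrist_force: [0.9, 0.1, -0.6]
width: 0.043
finger_force: 30.7
```

Request:
arm_command --plan '[{"xyz": [-0.8, 0.06, 0], "rot": [0, 0, 0]}, {"xyz": [-0.8, 0.06, 0], "rot": [0, 0, 0]}, {"xyz": [-0.8, 0.06, 0], "rot": [0, 0, 0]}, {"xyz": [-0.8, 0.06, 0], "rot": [0, 0, 0]}, {"xyz": [-0.8, 0.06, 0], "rot": [0, 0, 0]}, {"xyz": [-0.8, 0.06, 0], "rot": [0, 0, 0]}, {"xyz": [-0.8, 0.06, 0], "rot": [0, 0, 0]}, {"xyz": [-0.8, 0.1, 0], "rot": [0, 0, 0]}, {"xyz": [-0.5, 0.06, 0], "rot": [0, 0, 0]}, {"xyz": [0, 0, 0], "rot": [0, 0, 0]}]'

```text
time_s: 26.6
ee_pos: [0.6048, -0.3201, 0.1344]
eef_rot: [1.987, 2.432, -0.001]
wrist_force: [0.4, -1.1, 0.8]
width: 0.0431
finger_force: 30.7
```

```bash
python3 -c "
from h import *
go(606,-317,48)
im=capture('wrist');cv2.imwrite('pics/w11.png',im)"
```

```text
tcp [ 604.8 -320.1  134.4] yaw 11.5 tilt [ 0.03 -0.08] t 26.6 q7 0.33
 shift units [0.074 0.045 2.161] turn z None
```

View pics/w11.png

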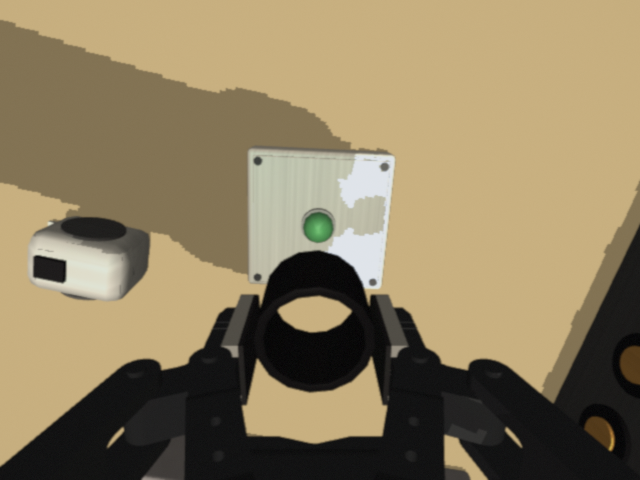

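The small guard is held upright with its rim centred near (315,339), and the jewel is at (318,227). The tape measure at (90,255) is undisturbed.

```bash
python3 -c "
from h import *
p=camera_params('wrist')
q=cast(p,[(315,287),(315,391),(255,338),(375,338)],.1557)*1000;print(np.round(q,1))
q=cast(p,[(258,160),(385,166),(373,282),(257,277)],.022)*1000;print(np.round(q,1),q.mean(0))
q=cast(p,[(318,227)],.034)*1000;print(np.round(q,1))
go(606,-317,48)
"
```

```text
[[ 600.1 -297.7  155.7]
 [ 608.7 -339.2  155.7]
 [ 583.5 -321.3  155.7]
 [ 624.8 -312.8  155.7]]
[[ 560.  -281.4   22. ]
 [ 640.1 -268.8   22. ]
 [ 652.8 -349.3   22. ]
 [ 572.2 -362.    22. ]] [ 606.27050013 -315.36396345   22.        ]
[[ 605.7 -313.8   34. ]]
tcp [ 604.7 -317.4  134.4] yaw 11.6 tilt [0.01 0.  ] t 26.65 q7 0.33
 shift units [0.003 0.034 2.159] turn z None
```

Request:
arm_command --plan '[{"xyz": [0.03, 0.04, 0], "rot": [0, 0, 0]}, {"xyz": [0, 0, 0.4], "rot": [0, 0, 0]}, {"xyz": [0, 0, 0.4], "rot": [0, 0, 0]}, {"xyz": [0, 0, 0.4], "rot": [0, 0, 0]}, {"xyz": [0, 0, 0.4], "rot": [0, 0, 0]}, {"xyz": [0, 0, 0.3], "rot": [0, 0, 0]}, {"xyz": [0, 0, 0.24], "rot": [0, 0, 0]}, {"xyz": [0, 0, 0], "rot": [0, 0, 0]}, {"xyz": [0, 0, 0], "rot": [0, 0, 0]}]'

```text
time_s: 27.4
ee_pos: [0.6065, -0.3133, 0.0486]
eef_rot: [-1.981, -2.438, -0.0]
wrist_force: [0.9, -0.7, -0.0]
width: 0.0435
finger_force: 30.7
```

Request:
arm_command --plan '[{"xyz": [0, 0, 0.06], "rot": [0, 0, 0]}, {"xyz": [0, 0, 0.05], "rot": [0, 0, 0]}, {"xyz": [0, 0, 0.05], "rot": [0, 0, 0]}, {"xyz": [0, 0, 0.03], "rot": [0, 0, 0]}, {"xyz": [0, 0, 0.02], "rot": [0, 0, 0]}, {"xyz": [0, 0, 0], "rot": [0, 0, 0]}, {"xyz": [0, 0, 0], "rot": [0, 0, 0]}]'

```text
time_s: 27.98
ee_pos: [0.6064, -0.3137, 0.0399]
eef_rot: [-1.982, -2.438, -0.0]
wrist_force: [0.1, 0.3, -0.6]
width: 0.0433
finger_force: 30.7
```

Request:
arm_command --plan '[{"xyz": [-0.04, 0, 0.02], "rot": [0, 0, 0]}, {"xyz": [0, 0, 0.02], "rot": [0, 0, 0]}, {"xyz": [0, 0, 0.02], "rot": [0, 0, 0]}, {"xyz": [0, 0, 0.015], "rot": [0, 0, 0]}, {"xyz": [0, 0, 0], "rot": [0, 0, 0]}, {"xyz": [0, 0, 0], "rot": [0, 0, 0]}]'

```text
time_s: 28.48
ee_pos: [0.6066, -0.3153, 0.037]
eef_rot: [1.982, 2.438, -0.0]
wrist_force: [-0.2, -0.5, 3.2]
width: 0.0435
finger_force: 30.9
```

Request:
arm_command --plan '[{"xyz": [0, 0, 0.01], "rot": [0, 0, 0]}, {"xyz": [0, 0, 0], "rot": [0, 0, 0]}, {"xyz": [0, 0, 0], "rot": [0, 0, 0]}]'

```text
time_s: 28.73
ee_pos: [0.6067, -0.3153, 0.0369]
eef_rot: [1.982, 2.438, -0.0]
wrist_force: [-2.6, 0.2, 7.3]
width: 0.0431
finger_force: 31.4
```

Request:
arm_command --plan '[{"xyz": [0, 0, 0], "rot": [0, 0, 0]}, {"xyz": [0, 0, 0], "rot": [0, 0, 0]}, {"xyz": [0, 0, 0], "rot": [0, 0, 0]}, {"xyz": [0, 0, 0], "rot": [0, 0, 0]}, {"xyz": [0, 0, 0], "rot": [0, 0, 0]}, {"xyz": [0, 0, 0], "rot": [0, 0, 0]}, {"xyz": [0, 0, 0], "rot": [0, 0, 0]}]' --gripper 85

```text
time_s: 29.32
ee_pos: [0.6067, -0.3152, 0.0364]
eef_rot: [-1.982, -2.438, -0.0]
wrist_force: [-0.1, 0.2, 0.4]
width: 0.0853
finger_force: 0.0
```

Request:
arm_command --plan '[{"xyz": [0, 0, -0.3], "rot": [0, 0, 0]}, {"xyz": [0, 0, -0.6], "rot": [0, 0, 0]}, {"xyz": [0, 0, -0.6], "rot": [0, 0, 0]}, {"xyz": [0, 0, -0.6], "rot": [0, 0, 0]}, {"xyz": [0, 0, -0.6], "rot": [0, 0, 0]}, {"xyz": [0, 0, -0.6], "rot": [0, 0, 0]}, {"xyz": [0, 0, -0.3], "rot": [0, 0, 0]}, {"xyz": [0, 0, 0], "rot": [0, 0, 0]}, {"xyz": [0, 0, 0], "rot": [0, 0, 0]}, {"xyz": [0, 0, 0], "rot": [0, 0, 0]}]'

```text
time_s: 30.15
ee_pos: [0.6062, -0.3151, 0.1796]
eef_rot: [-1.981, -2.437, 0.001]
wrist_force: [0.6, 0.3, -0.7]
width: 0.0852
finger_force: 0.0
```

```bash
python3 -c "
from h import *
cv2.imwrite('pics/end.png',np.hstack([cv2.resize(capture(n),(400,300)) for n in('wrist','scene')]))
print(state()['time_s'],state()['joint_velocities'].round(3))"
```

```text
30.25 [-0.     0.001  0.    -0.003  0.003  0.002  0.002]
```

View pics/end.png

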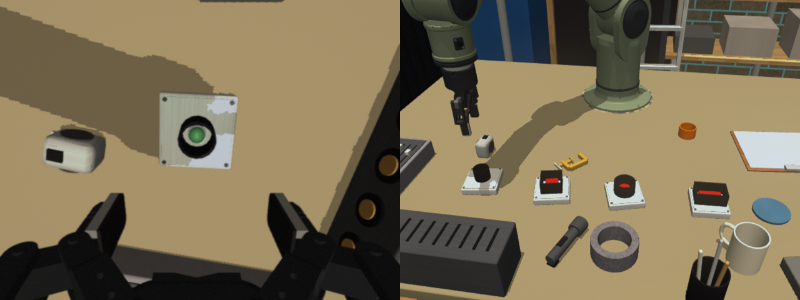

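The small guard encircles the jewel at (197,135) in the wrist half. The scene half shows all four guards seated, with the clamp at (572,162) and the tape measure at (485,145) in place.

```bash
python3 -c "
from workcell import *
print(close_job())"
```

```text
the job is handed in; nothing more can be done
None
```

All four guards are set around their buttons and the jewel, let go and standing flat in the last pictures, with the tape measure and clamp untouched; I handed the job in at about 30 s, and it returned no verdict.

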